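Seat the drill plate and hold the depth-stop rod drawn

TASK

Get the drilling jig ready: lower the loose drill plate by its grip bar gently over the jig's two locating pins until it lies flush on both seats, and let go of it. Then take the knurled head of the depth-stop rod, draw the rod straight up about 40 mm out of its bore (never right out, and without wrenching it sideways) and finish while still holding it there, so that a colleague can lock it. Leave the other things on the bench where they are.

Things in the scene. Friction and masses are not known exactly. Their poses are not given: they have to be found in the camera images.
- jig: drilling jig, screwed to the bench: dark base 100 x 250 x 10 mm (x, y, z); along its y axis two aluminium seat blocks 70 x 30 mm, tops 45 mm above the bench (y -90 and +20 mm), a wooden blank between them, 4 mm lower, and an aluminium bore block 46 x 46 mm, top 85 mm above the bench (y +100 mm), a lock screw on its -x face. Origin: centre of the underside, on the bench; z up
- jig_seat (a point): point midway between the two locating pins, at the height of the seats (45 mm above the bench). The steel pins stand on the seats 55 mm either way along the jig's y: 10 mm diameter, 25 mm tall, the top 9 mm tapering to 4 mm. Same axes as the jig
- jig_bore (a point): centre of the bore's mouth on top of the bore block, 85 mm above the bench; the bore is upright, 15 mm wide and 75 mm deep. Same axes as the jig
- plate: loose aluminium drill plate 70 x 150 x 10 mm (x, y, z), 0.3 kg, starts flat on the bench; two 12 mm through holes 55 mm either way along its y (fits either way round); on the middle of its top a dark grip bar 14 mm wide (x), 56 mm long (y), 36 mm high. Origin: centre of the underside; z up. Seated, its origin is at jig_seat
- rod: steel depth-stop rod standing in the jig's bore: shaft 14 mm diameter and 93 mm long, on top a knurled head 24 mm diameter and 24 mm high; about 0.2 kg. Origin: centre of its lower end; z along the rod to the head. At rest it stands on the bore's floor: origin 75 mm below jig_bore, head from 18 to 42 mm above the bore block. It slides freely and falls back if let go
- brush: bystander: brush lying on the far side, about 0.2 m long; origin under its middle
- glue: bystander: glue bottle, 56 mm diameter, 130 mm tall, far side; origin under its centre
- offcut: bystander: pale wood offcut 45 x 200 x 40 mm, far side; origin under its centre
- hammer: bystander: hammer lying at the right side of the bench; origin under its middle
- cap: bystander: small green screw cap, 28 mm diameter, 12 mm high, near the middle; origin under its centre
- block: bystander: small dark wood block 40 x 36 x 26 mm, near the middle; origin under its centre
- mug: bystander: white cup, 72 mm diameter, 85 mm tall, left side; origin under its centre

How it is judged:
By the outcome, as a careful person would: the job done as asked, in the order asked, and still so for the second after the job is handed in, while the arm keeps its last pose, push and grip.
It also fails if it takes over 61 s, if anything falls off the work surface, if the arm or the gripper's body presses on something with over 40 N, if the wrist force passes 120 N, or if a joint passes its speed limit or range.

ROBOT

A 6-joint arm with a two-finger parallel gripper is mounted at the origin on the work surface. World frame = base frame: x ahead of the robot, y to its left, z up, the work surface at z = 0. Lengths are in m, angles in rad, forces in N, time in s.
With the tool pointing down it reaches from about 0.3 to 0.875 m from the base axis. Payload 6.4 kg.
Tool frame: the origin (TCP) lies midway between the tips of the shut fingers; the grasp point (between the pads) lies 19 mm behind it; z points along the fingers, x is the direction in which the jaws open and shut, and the axes are right-handed (so a half turn about z gives the same grasp; the last joint's range is limited). The gripper opens to 85 mm and grips with 20 to 120 N. Pads are 22 mm wide; open, the fingers measure 114 mm over their backs; the gripper's body (76 mm by 85 mm) begins 54 mm behind the grasp point. The pads swing forward as they close: fully open they stand 13 mm farther back than shut.
Start: joints at [0.919, 0.181, 1.607, -0, 1.354, -0.206], TCP at [0.248, 0.519, 0.201] pointing down, gripper open.
Joint ranges: [-2.99, 2.99], [-0.89, 2.07], [0.3, 2.58], [-1.14, 4.28], [0, 2.63], [-3.12, 3.12]. Speed limits (rad/s): [2.57, 2.57, 3.01, 3.14, 3.14, 3.14].

INTERFACE

Orientations are given as a unit quaternion [x, y, z, w].
In Python, from station import status, imaging, bot gives the robot as it stands.
- The arm moves only by the tool arm_command, never from a script. Its argument "rows" is a list of rows, each an object of numbers: "tx", "ty", "tz": the shift along the world's x, y, z in mm; "ax", "ay", "az": the turn, a rotation vector about the world's x, y, z in rad; "jaw": the opening in per cent of the stroke, from 0 (shut) to 100 (fully open). A call has 1 to 20 rows; each row is the pose to reach, as a shift and turn from the pose commanded when the call began; what a row does not reach only later rows make up. A row lasts 1/10 s, in which the tool goes at most 50 mm and 8.59 degrees, less where a joint would pass 70% of its speed; a pose out of reach is approached as far as the arm can. A call with a gripper value outside its range is refused whole. The fingers move at their own pace and stop on an object; the grip force is fixed at half the most. Time passes only in rows, so rows that repeat a pose let the fingers close. It gives the time, the measured TCP pose, the force and the opening at its end, in the units of the state.
- status.get_state(): the state, without advancing time (a new reading comes with each control period).
- imaging.get_image(name): name is "scene" or "top"; returns a dict with "img" (400x640x3 uint8, red, green, blue), "range_z" (400x640 float32, m along the optical axis (not along the pixel's ray), 0 where there is no reading), "intrinsics" (3x3 intrinsics, pixels), "origin" and "orientation" of the camera in the world. Camera axes: x right, y down, z forward; pixel columns grow to the right and rows downward; lengths in m; the calibration is good to about 2 mm. A picture is of the moment at which its call begins.
- bot.finish_job(): hands the job in, once; it reports no verdict.
The state is a dict: "clock": time; "joint_positions": joint angles; "dq": joint speeds; "effort": joint torques, N m; "eef_pos": TCP position; "orientation": TCP orientation; "wrist_force": force on the tool from outside, world axes, zero at the start; "wrist_torque": the same for the moment, N m; "width": finger opening in m.
Only numpy, scipy, OpenCV 4.12 (cv2) and the standard library are available. Lean on these libraries where they do the work, as an engineer would, in place of code of your own. Each camera call takes 0.05 s, during which the arm holds its last target. There are 200 camera calls.

## Working session

There is one attempt and no reset: what is moved stays moved. The work goes in short steps, Python scripts to look and compute and a tool call to move; the robot and the scene stay as the last step left them, time stands still between calls to the robot, and variables do not carry over. Pictures are saved under pics/ and viewed, about 8 in all and at most 12, crops included, and the job is handed in when it is done.

Besides the shell and the picture viewer there is one more tool, called after ">>>" as name([rows], argument=value, ...), one row to a line, values as JSON. arm_command: Moves the arm, as the interface text tells. Its arguments: {"type":"object","properties":{"rows":{"type":"array","items":{"type":"object","properties":{"tx":{"type":"number"},"ty":{"type":"number"},"tz":{"type":"number"},"ax":{"type":"number"},"ay":{"type":"number"},"az":{"type":"number"},"jaw":{"type":"number"}}}}},"required":["rows"]}

```bash
mkdir -p pics; ls; cat > h.py <<'E'
import numpy as np, cv2
from scipy.spatial.transform import Rotation as R
from station import status, imaging, bot
def cap(n):
    d=imaging.get_image(n); d['R']=R.from_quat(d['orientation']).as_matrix(); return d
def cloud(d):
    K=np.array(d['intrinsics']); v,u=np.mgrid[:400,:640]; z=d['range_z']
    p=np.stack([(u-K[0,2])/K[0,0]*z,(v-K[1,2])/K[1,1]*z,z],-1)
    w=p@d['R'].T+np.array(d['origin']); w[z==0]=np.nan; return w
def plane(d,uv,h):
    K=np.array(d['intrinsics']); uv=np.atleast_2d(uv).astype(float)
    r=np.c_[(uv[:,0]-K[0,2])/K[0,0],(uv[:,1]-K[1,2])/K[1,1],np.ones(len(uv))]@d['R'].T
    o=np.array(d['origin']); return o+r*((h-o[2])/r[:,2])[:,None]
def save(d,n,crop=None,s=1):
    im=d['img'][...,::-1]
    if crop: im=im[crop[1]:crop[3],crop[0]:crop[2]]
    cv2.imwrite('pics/'+n,cv2.resize(im,None,fx=s,fy=s,interpolation=cv2.INTER_CUBIC))
E
python3 - <<'E'
from h import *
for n in('top','scene'):
    d=cap(n); save(d,n+'0.png'); np.savez(n+'0.npz',w=cloud(d)); print(d['origin'],d['R'].round(3).tolist(),np.array(d['intrinsics']).tolist())
print(status.get_state())
E
```

```text
pics
[0.53520501 0.0058024  1.60497198] [[-0.011, -0.998, 0.062], [-1.0, 0.012, 0.002], [-0.003, -0.062, -0.998]] [[509.42473318509957, 0.0, 322.21426766622176], [0.0, 509.42473318509957, 200.69621897164689], [0.0, 0.0, 1.0]]
[1.63338277 0.5388299  0.99436787] [[-0.469, 0.548, -0.692], [0.883, 0.29, -0.368], [-0.001, -0.784, -0.62]] [[509.64820123941905, 0.0, 320.6270637018985], [0.0, 509.64820123941905, 200.4546380299194], [0.0, 0.0, 1.0]]
{'clock': 0.1, 'joint_positions': array([ 9.18711453e-01,  1.81462790e-01,  1.60789895e+00,  1.27886572e-07,
        1.35381115e+00, -2.06284076e-01]), 'dq': array([-1.80167190e-04, -1.01173000e-03, -4.58887028e-03, -2.79505438e-05,
       -6.47129243e-04, -1.46088384e-03]), 'effort': array([-1.10852929e-03, -4.45880985e+01, -3.52240348e+01, -3.22979367e-04,
        4.18367505e-03,  3.95564268e-05]), 'eef_pos': array([0.24756896, 0.5183745 , 0.20028089]), 'orientation': array([ 8.45925435e-01,  5.33300604e-01, -7.40539285e-04,  2.75477856e-04]), 'wrist_force': array([0.53669312, 0.60246466, 0.11437368]), 'wrist_torque': array([-0.03634604,  0.00706695, -0.04160963]), 'width': 0.08553515440232672}
```

View pics/top0.png

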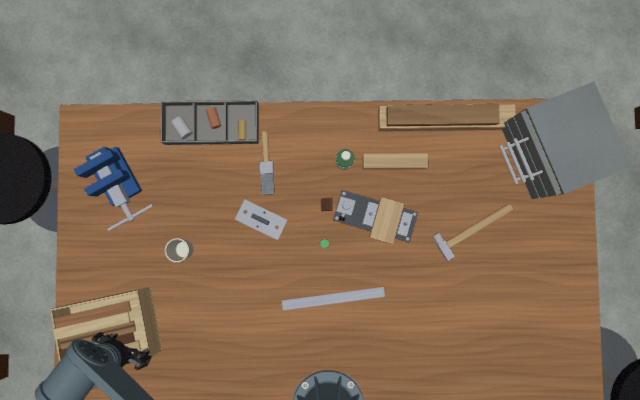

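View pics/scene0.png

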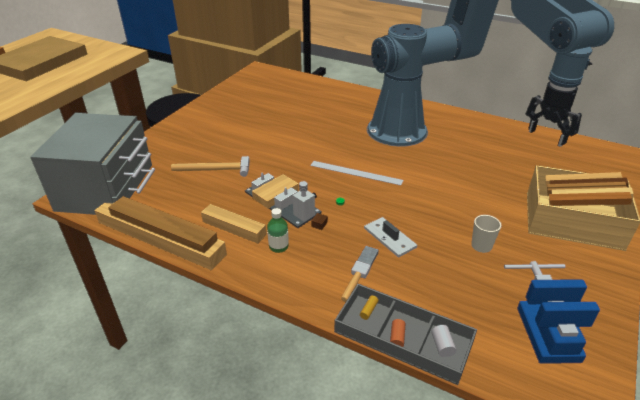

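The top view shows the plate at about (261,220) and the jig at about (375,216), with its bore block at (344,205). The block (327,204), cap (325,243), brush (267,180) and glue (345,158) lie around them. The scene view agrees: rod head at about (304,187), grip bar at (391,230).

```bash
python3 - <<'E'
from h import *
d=cap('top'); e=cap('scene')
a=cv2.resize(d['img'][180:255,225:425,::-1],None,fx=4,fy=4,interpolation=cv2.INTER_CUBIC)
b=cv2.resize(e['img'][165:235,240:340,::-1],None,fx=4,fy=4,interpolation=cv2.INTER_CUBIC)
c=cv2.resize(e['img'][205:265,350:430,::-1],None,fx=4.6,fy=4.6,interpolation=cv2.INTER_CUBIC)
o=np.zeros((300+280,800,3),np.uint8); o[:300]=a; o[300:580,:400]=b; o[300:576,400:768]=c
cv2.imwrite('pics/crop1.png',o)
w=cloud(d)
# plate via depth/grey
hsv=cv2.cvtColor(d['img'],cv2.COLOR_RGB2HSV)
def rect(m,h,name):
    cs,_=cv2.findContours(m.astype(np.uint8),cv2.RETR_EXTERNAL,cv2.CHAIN_APPROX_NONE)
    c=max(cs,key=cv2.contourArea); r=cv2.minAreaRect(c); p=plane(d,cv2.boxPoints(r),h)
    print(name,r,'ctr',p.mean(0).round(4),'edges',[(np.linalg.norm(p[i+1]-p[i])*1000).round(1) for i in(0,1)],
     'ang',[np.degrees(np.arctan2(*(p[i+1]-p[i])[1::-1])).round(1) for i in(0,1)])
def box(x0,y0,x1,y1):
    m=np.zeros((400,640),bool); m[y0:y1,x0:x1]=1; return m
grey=(hsv[...,1]<75)
rect(cv2.morphologyEx((grey&box(228,190,295,246)).astype(np.uint8),cv2.MORPH_CLOSE,np.ones((5,5))),.01,'plate')
rect(box(228,190,295,246)&(w[...,2]>.028),.046,'bar')
base=(box(322,185,425,250)&(hsv[...,1]<90)|(box(334,185,425,250)&(w[...,2]>.03)))
rect(cv2.morphologyEx((base&box(334,185,425,250)).astype(np.uint8),cv2.MORPH_CLOSE,np.ones((3,3))),.01,'jigbase')
hd=box(330,185,360,225)&(w[...,2]>.11); print('head z',np.nanmedian(w[hd],0) if hd.any() else None,hd.sum())
np.set_printoptions(linewidth=250)
print((w[186:245:3,334:424:3,2]*1000).round().astype(int))
E
```

```text
plate ((260.60003662109375, 219.30003356933594), (48.746280670166016, 23.25510597229004), 26.56505012512207) ctr [0.5779 0.2034 0.01  ] edges [np.float64(72.7), np.float64(153.3)] ang [np.float64(-26.7), np.float64(-117.2)]
bar ((259.800048828125, 218.90005493164062), (18.335756301879883, 4.472135543823242), 26.56505012512207) ctr [0.5781 0.2014 0.046 ] edges [np.float64(13.7), np.float64(56.3)] ang [np.float64(-26.8), np.float64(-117.1)]
jigbase ((374.8962097167969, 216.61318969726562), (80.08119201660156, 42.1696891784668), 15.945395469665527) ctr [ 0.5823 -0.1544  0.01  ] edges [np.float64(132.4), np.float64(250.8)] ang [np.float64(-16.7), np.float64(-106.7)]
head z [ 0.61356407 -0.05973558  0.12566722] 54
[[                  -2                    1                   -3                    0                   -2                   -3                   -4                    9                    3                    0                   -2
                     0                   -3                   -3                   -1                   -5                    1                   -6
[... 11720 characters left out ...]
]
 [                   2                    0                   -1                    1                    2                   -1                   -3                   -1                    1                   -6                   -2
                    -2                   -4                   -3                    2                    2                    5                    2                   -6                   29                   -2                    2
                    -3                   -3                   -3                    0                   -2                   -1                   -6                   -1]]<stdin>:25: RuntimeWarning: invalid value encountered in cast
```

View pics/crop1.png

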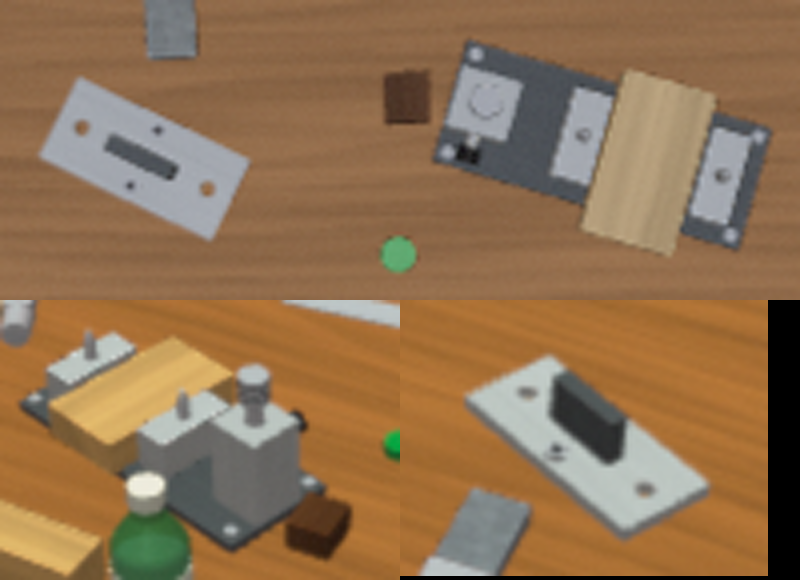

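The enlarged crop shows pin tops at about px (370.6,213.4) and (405.1,223.6), the rod head at (346,204.5) and the plate holes at (245,211.5) and (276.3,226.5). I'll refine these with blob centroids and check them against the scene view.

```bash
python3 - <<'E'
from h import *
d=cap('top'); e=cap('scene')
def blob(d,c,r,dark=True,th=None):
    u,v=map(int,c); s=8
    g=cv2.cvtColor(d['img'],cv2.COLOR_RGB2GRAY)[v-r:v+r+1,u-r:u+r+1].astype(float)
    wt=np.clip((np.percentile(g,80)-g) if dark else (g-np.percentile(g,20)),0,None); wt[wt<.4*wt.max()]=0
    y,x=np.mgrid[v-r:v+r+1,u-r:u+r+1]; return np.array([(wt*x).sum(),(wt*y).sum()])/wt.sum()
pa,pb=blob(d,(371,213),3),blob(d,(405,224),3)
ha,hb=blob(d,(245,211),4),blob(d,(276,227),4)
def rep(n,P): 
    v=P[0]-P[1]; print(n,P.round(4).tolist(),'mid',P.mean(0).round(4),'len',(np.linalg.norm(v)*1000).round(1),'yaw',(np.degrees(np.arctan2(v[1],v[0]))-90).round(2))
rep('pins top cam',plane(d,[pa,pb],.062)); rep('holes top cam',plane(d,[ha,hb],.007))
rep('pins scene',plane(e,[(285.2,188.3),(262.2,173.5)],.069))
cc=np.array([(645,488),(527,391)]); hs=[blob(e,(350+(x-400+.5)/4.6-.5,205+(y-300+.5)/4.6-.5),3) for x,y in cc]; print(hs)
rep('holes scene',plane(e,hs,.009))
hsv=cv2.cvtColor(d['img'],cv2.COLOR_RGB2HSV)
def light(x0,y0,x1,y1,h,n):
    g=cv2.resize(d['img'][y0:y1,x0:x1],None,fx=8,fy=8,interpolation=cv2.INTER_LINEAR)
    hs=cv2.cvtColor(g,cv2.COLOR_RGB2HSV); m=((hs[...,1]<50)&(hs[...,2]>125)).astype(np.uint8)
    cs,_=cv2.findContours(m,cv2.RETR_EXTERNAL,cv2.CHAIN_APPROX_NONE); c=max(cs,key=cv2.contourArea)
    q=(cv2.boxPoints(cv2.minAreaRect(c))+.5)/8-.5+[x0,y0]; p=plane(d,q,h)
    print(n,p.mean(0).round(4),[(np.linalg.norm(p[i+1]-p[i])*1000).round(1) for i in(0,1)],[np.degrees(np.arctan2(*(p[i+1]-p[i])[1::-1])).round(1) for i in(0,1)])
light(361,198,380,230,.045,'seatA'); light(395,208,416,240,.045,'seatB'); light(334,194,358,217,.085,'bore'); light(230,195,292,245,.010,'plate')
w=cloud(d); m=w[...,2]>.108; m[:, :330]=0; m[:,362:]=0; m[:185]=0;m[225:]=0
ys,xs=np.nonzero(m); print('head',plane(d,[(xs.mean(),ys.mean())],.127).round(4),len(xs))
E
```

```text
pins top cam [[0.59, -0.1354, 0.062], [0.5584, -0.2388, 0.062]] mid [ 0.5742 -0.1871  0.062 ] len 108.1 yaw -17.01
holes top cam [[0.6033, 0.2533, 0.007], [0.554, 0.1545, 0.007]] mid [0.5786 0.2039 0.007 ] len 110.4 yaw -26.53
pins scene [[0.5982, -0.1327, 0.069], [0.5657, -0.2364, 0.069]] mid [ 0.582  -0.1846  0.069 ] len 108.7 yaw -17.39
[array([402.8125    , 245.82122093]), array([377.3779661 , 224.71220339])]
holes scene [[0.6069, 0.2534, 0.009], [0.5571, 0.1552, 0.009]] mid [0.582  0.2043 0.009 ] len 110.0 yaw -26.89
seatA [ 0.5906 -0.1365  0.045 ] [np.float64(71.7), np.float64(32.6)] [np.float64(-16.7), np.float64(-106.5)]
seatB [ 0.5612 -0.2454  0.045 ] [np.float64(79.2), np.float64(39.7)] [np.float64(-20.6), np.float64(-110.2)]
bore [ 0.6095 -0.0581  0.085 ] [np.float64(58.2), np.float64(48.9)] [np.float64(-18.5), np.float64(-108.5)]
plate [0.5782 0.2032 0.01  ] [np.float64(72.0), np.float64(152.3)] [np.float64(-25.8), np.float64(-116.2)]
head [[ 0.6144 -0.0606  0.127 ]] 54
```

>>> arm_command([
  {"tx":332,"ty":-314,"tz":-40,"az":-1.591,"jaw":100},
  {"tx":332,"ty":-314,"tz":-40,"az":-1.591,"jaw":100},
  {"tx":332,"ty":-314,"tz":-40,"az":-1.591,"jaw":100},
  {"tx":332,"ty":-314,"tz":-40,"az":-1.591,"jaw":100},
  {"tx":332,"ty":-314,"tz":-40,"az":-1.591,"jaw":100},
  {"tx":332,"ty":-314,"tz":-40,"az":-1.591,"jaw":100},
  {"tx":332,"ty":-314,"tz":-40,"az":-1.591,"jaw":100},
  {"tx":332,"ty":-314,"tz":-40,"az":-1.591,"jaw":100},
  {"tx":332,"ty":-314,"tz":-40,"az":-1.591,"jaw":100},
  {"tx":332,"ty":-314,"tz":-40,"az":-1.591,"jaw":100},
  {"tx":332,"ty":-314,"tz":-40,"az":-1.591,"jaw":100},
  {"tx":332,"ty":-314,"tz":-40,"az":-1.591,"jaw":100},
  {"tx":332,"ty":-314,"tz":-40,"az":-1.591,"jaw":100},
  {"tx":332,"ty":-314,"tz":-40,"az":-1.591,"jaw":100},
  {"tx":332,"ty":-314,"tz":-40,"az":-1.591,"jaw":100},
])

```text
validation failed for argument at $.ro...
```

>>> arm_command([
  {"tx":332.0,"ty":-314.0,"tz":-40.0,"ax":0.0,"ay":0.0,"az":-1.591,"jaw":100.0},
  {"tx":332.0,"ty":-314.0,"tz":-40.0,"ax":0.0,"ay":0.0,"az":-1.591,"jaw":100.0},
])

```text
clock: 0.5
eef_pos: [0.3202, 0.4504, 0.1924]
orientation: [0.917, 0.4, 0.0, -0.0]
wrist_force: [1.1, 0.4, 0.4]
width: 0.0854
```

>>> arm_command([
  {"tx":260,"ty":-246,"tz":-32,"ax":0,"ay":0,"az":-1.291,"jaw":100},
  {"tx":260,"ty":-246,"tz":-32,"ax":0,"ay":0,"az":-1.291,"jaw":100},
  {"tx":260,"ty":-246,"tz":-32,"ax":0,"ay":0,"az":-1.291,"jaw":100},
  {"tx":260,"ty":-246,"tz":-32,"ax":0,"ay":0,"az":-1.291,"jaw":100},
  {"tx":260,"ty":-246,"tz":-32,"ax":0,"ay":0,"az":-1.291,"jaw":100},
  {"tx":260,"ty":-246,"tz":-32,"ax":0,"ay":0,"az":-1.291,"jaw":100},
  {"tx":260,"ty":-246,"tz":-32,"ax":0,"ay":0,"az":-1.291,"jaw":100},
  {"tx":260,"ty":-246,"tz":-32,"ax":0,"ay":0,"az":-1.291,"jaw":100},
  {"tx":260,"ty":-246,"tz":-32,"ax":0,"ay":0,"az":-1.291,"jaw":100},
  {"tx":260,"ty":-246,"tz":-32,"ax":0,"ay":0,"az":-1.291,"jaw":100},
  {"tx":260,"ty":-246,"tz":-32,"ax":0,"ay":0,"az":-1.291,"jaw":100},
])

```text
clock: 1.6
eef_pos: [0.5801, 0.2045, 0.1602]
orientation: [0.973, -0.23, -0.0, 0.0]
wrist_force: [0.5, -0.1, -0.0]
width: 0.0853
```

>>> arm_command([
  {"tx":0,"ty":0,"tz":-45,"ax":0,"ay":0,"az":0,"jaw":100},
  {"tx":0,"ty":0,"tz":-85,"ax":0,"ay":0,"az":0,"jaw":100},
  {"tx":0,"ty":0,"tz":-110,"ax":0,"ay":0,"az":0,"jaw":80},
  {"tx":0,"ty":0,"tz":-125,"ax":0,"ay":0,"az":0,"jaw":60},
  {"tx":0,"ty":0,"tz":-135,"ax":0,"ay":0,"az":0,"jaw":50},
  {"tx":0,"ty":0,"tz":-142,"ax":0,"ay":0,"az":0,"jaw":40},
  {"tx":0,"ty":0,"tz":-144,"ax":0,"ay":0,"az":0,"jaw":40},
  {"tx":0,"ty":0,"tz":-144,"ax":0,"ay":0,"az":0,"jaw":40},
])

```text
clock: 2.4
eef_pos: [0.581, 0.2046, 0.0172]
orientation: [0.973, -0.231, 0.001, -0.0]
wrist_force: [-0.6, 0.6, 0.6]
width: 0.0343
```

```bash
python3 - <<'E'
from h import *
e=cap('scene'); save(e,'g1.png',(330,150,450,270),5)
s=status.get_state();print(s['eef_pos'],s['wrist_force'],s['width'])
E
```

```text
[0.58115795 0.20455005 0.01744775] [ 0.0971063   0.65747654 -1.33539368] 0.03415203554846788
```

View pics/g1.png

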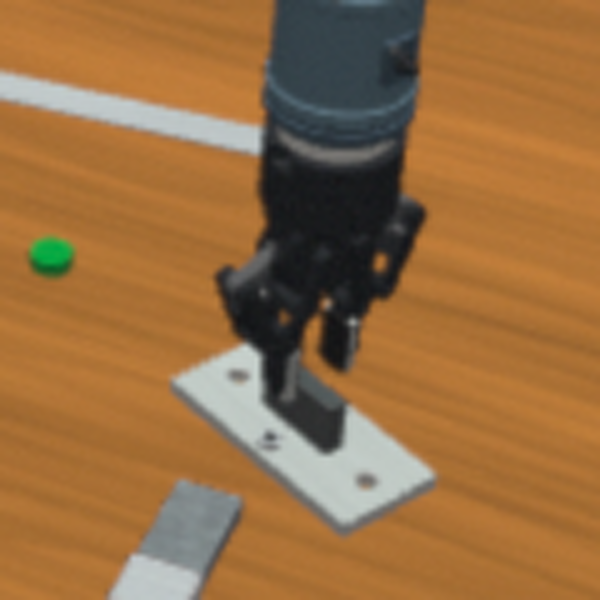

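The fingers straddle the grip bar, near finger at crop (280,380) and bar at (310,410), clear of the plate. Now I'll close.

>>> arm_command([
  {"tx":0,"ty":0,"tz":0,"ax":0,"ay":0,"az":0,"jaw":0},
  {"tx":0,"ty":0,"tz":0,"ax":0,"ay":0,"az":0,"jaw":0},
  {"tx":0,"ty":0,"tz":0,"ax":0,"ay":0,"az":0,"jaw":0},
  {"tx":0,"ty":0,"tz":0,"ax":0,"ay":0,"az":0,"jaw":0},
  {"tx":0,"ty":0,"tz":0,"ax":0,"ay":0,"az":0,"jaw":0},
  {"tx":0,"ty":0,"tz":0,"ax":0,"ay":0,"az":0,"jaw":0},
  {"tx":0,"ty":0,"tz":15,"ax":0,"ay":0,"az":0,"jaw":0},
  {"tx":0,"ty":0,"tz":50,"ax":0,"ay":0,"az":0,"jaw":0},
  {"tx":0,"ty":0,"tz":95,"ax":0,"ay":0,"az":0,"jaw":0},
  {"tx":0,"ty":0,"tz":130,"ax":0,"ay":0,"az":0,"jaw":0},
  {"tx":0,"ty":0,"tz":150,"ax":0,"ay":0,"az":0,"jaw":0},
  {"tx":0,"ty":0,"tz":150,"ax":0,"ay":0,"az":0,"jaw":0},
])

```text
clock: 3.65
eef_pos: [0.5831, 0.2049, 0.172]
orientation: [0.973, -0.231, 0.004, -0.002]
wrist_force: [1.6, 0.0, 0.1]
width: 0.0003
```

```bash
python3 - <<'E'
from h import *
e=cap('scene'); d=cap('top')
a=cv2.resize(e['img'][110:270,330:450],None,fx=3.3,fy=3.3,interpolation=cv2.INTER_CUBIC)
b=cv2.resize(d['img'][150:260,220:330],None,fx=3.6,fy=3.6,interpolation=cv2.INTER_CUBIC)
o=np.zeros((528,800,3),np.uint8); o[:a.shape[0],:a.shape[1]]=a; o[:b.shape[0],400:400+b.shape[1]]=b[:,:400]
cv2.imwrite('pics/g2.png',o[...,::-1])
s=status.get_state();print(s)
E
```

```text
{'clock': 3.75, 'joint_positions': array([ 1.45964692e-01,  2.98417740e-01,  1.53477731e+00, -4.60163980e-05,
        1.30712584e+00,  6.11938641e-01]), 'dq': array([-0.00043432,  0.03371191,  0.02997302, -0.00139985, -0.0031307 ,
       -0.00024087]), 'effort': array([ 3.64972826e-02, -5.18161333e+01, -3.61860037e+01,  2.73594291e-03,
       -1.38483499e-02, -7.50042545e-05]), 'eef_pos': array([0.58043463, 0.2043803 , 0.1670995 ]), 'orientation': array([ 9.72982274e-01, -2.30878952e-01,  5.98988627e-04, -2.14602439e-04]), 'wrist_force': array([-0.13631369, -0.52541679, -0.37284766]), 'wrist_torque': array([-0.02485104,  0.0218966 ,  0.03401496]), 'width': 5.685351942924331e-05}
```

View pics/g2.png

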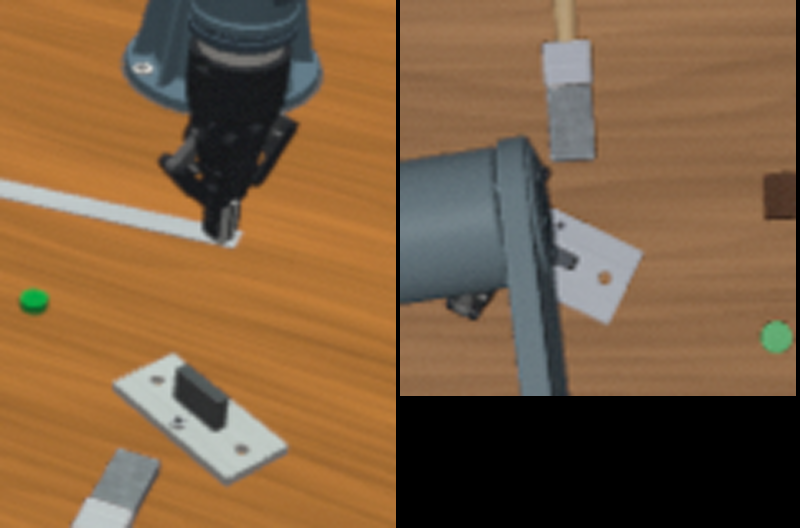

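The grasp missed: the gripper is shut and empty at crop (228,243), and the plate is still flat on the bench. I'll compare the fingertip's imaged position with the reported TCP.

```bash
cat >> h.py <<'E'
def proj(d,p):
    K=np.array(d['intrinsics']); q=(np.atleast_2d(p)-np.array(d['origin']))@d['R']; q=q@K.T; return q[:,:2]/q[:,2:]
E
python3 - <<'E'
from h import *
e=cap('scene'); d=cap('top'); s=status.get_state()
print('tcp proj',proj(e,s['eef_pos']),'seen ~(399,183.5)')
w=cloud(e); print('tip cloud',w[178:186:2,396:404:2].round(3).tolist())
def blob(d,c,r):
    u,v=map(int,c)
    g=cv2.cvtColor(d['img'],cv2.COLOR_RGB2GRAY)[v-r:v+r+1,u-r:u+r+1].astype(float)
    wt=np.clip(np.percentile(g,80)-g,0,None); wt[wt<.4*wt.max()]=0
    y,x=np.mgrid[v-r:v+r+1,u-r:u+r+1]; return np.array([(wt*x).sum(),(wt*y).sum()])/wt.sum()
print('holes now',[blob(e,(330+x/3.3,110+y/3.3),3) for x,y in((242,449),(158,380))])
print('bar top proj',proj(e,[[.578,.2035,.046]]))
b=w[215:245,380:405]; m=b[...,2]>.03; print('bar cloud',np.nanmean(b[m],0),np.nanpercentile(b[m],[2,98],axis=0))
E
```

```text
tcp proj [[394.96120536 191.26212512]] seen ~(399,183.5)
tip cloud [[[0.594, 0.208, 0.219], [0.593, 0.213, 0.221], [0.586, 0.216, 0.217], [0.294, 0.133, 0.003]], [[0.587, 0.206, 0.208], [0.588, 0.212, 0.211], [0.581, 0.215, 0.207], [0.3, 0.135, -0.0]], [[0.588, 0.207, 0.203], [0.587, 0.212, 0.204], [0.584, 0.216, 0.203], [0.308, 0.139, -0.002]], [[0.594, 0.209, 0.2], [0.33, 0.133, 0.002], [0.321, 0.137, -0.003], [0.32, 0.143, -0.002]]]
holes now [array([402.81626928, 245.82468443]), array([377.37966102, 224.71355932])]
bar top proj [[391.13963258 224.38384768]]
bar cloud [0.58529932 0.20513801 0.04071157] [[0.5674757  0.17813879 0.03065024]
 [0.59919554 0.23022099 0.04797451]]
```

```bash
python3 - <<'E'
from h import *
w0=np.load('scene0.npz')['w']
def low(w,c,rad,zmin):
    m=(np.hypot(w[...,0]-c[0],w[...,1]-c[1])<rad)&(w[...,2]>zmin)&(w[...,2]<.32)
    v,u=np.nonzero(m); z=w[m][:,2]; k=np.argsort(z)[:25]
    print('n',m.sum(),'lowest',np.sort(z)[[0,5,10,20,40]].round(3)); return u[k],v[k],w[m][k]
print('start (tcp z .2003, open)'); r=low(w0,(.248,.519),.10,.13); print(np.c_[r[0],r[1],r[2].round(3)][:12])
e=cap('scene'); w=cloud(e)
print('now (tcp z .167 shut)'); r=low(w,(.5804,.2044),.06,.10); print(np.c_[r[0],r[1],r[2].round(3)][:12])
save(e,'tip.png',(370,130,430,200),8)
t=cap('top'); wt=cloud(t); m=(np.hypot(wt[...,0]-.58,wt[...,1]-.204)<.06)&(wt[...,2]>.08); print('top sees',m.sum(), np.nanmin(wt[m][:,2]) if m.any() else 0)
E
```

```text
start (tcp z .2003, open)
n 663 lowest [0.239 0.245 0.247 0.249 0.254]
[[5.32e+02 1.32e+02 2.27e-01 4.79e-01 2.39e-01]
 [5.59e+02 1.46e+02 2.75e-01 5.58e-01 2.42e-01]
 [5.60e+02 1.46e+02 2.75e-01 5.61e-01 2.43e-01]
 [5.31e+02 1.32e+02 2.36e-01 4.77e-01 2.44e-01]
 [5.30e+02 1.32e+02 2.38e-01 4.74e-01 2.44e-01]
 [5.34e+02 1.30e+02 2.23e-01 4.83e-01 2.45e-01]
 [5.59e+02 1.45e+02 2.76e-01 5.57e-01 2.46e-01]
 [5.61e+02 1.45e+02 2.73e-01 5.62e-01 2.46e-01]
 [5.57e+02 1.45e+02 2.79e-01 5.53e-01 2.46e-01]
 [5.32e+02 1.31e+02 2.34e-01 4.79e-01 2.47e-01]
 [5.60e+02 1.45e+02 2.76e-01 5.60e-01 2.47e-01]
 [5.61e+02 1.44e+02 2.70e-01 5.62e-01 2.47e-01]]
now (tcp z .167 shut)
n 814 lowest [0.195 0.197 0.2   0.204 0.21 ]
[[3.98e+02 1.84e+02 5.84e-01 2.12e-01 1.95e-01]
 [3.96e+02 1.84e+02 5.87e-01 2.07e-01 1.95e-01]
 [3.96e+02 1.85e+02 5.92e-01 2.09e-01 1.96e-01]
 [3.93e+02 1.83e+02 5.87e-01 1.99e-01 1.96e-01]
 [3.95e+02 1.84e+02 5.90e-01 2.06e-01 1.97e-01]
 [3.92e+02 1.82e+02 5.86e-01 1.95e-01 1.97e-01]
 [3.98e+02 1.83e+02 5.85e-01 2.12e-01 1.98e-01]
 [3.97e+02 1.84e+02 5.90e-01 2.11e-01 1.99e-01]
 [3.99e+02 1.83e+02 5.84e-01 2.14e-01 1.99e-01]
 [3.96e+02 1.83e+02 5.88e-01 2.07e-01 1.99e-01]
 [4.01e+02 1.80e+02 5.71e-01 2.15e-01 2.00e-01]
 [4.00e+02 1.83e+02 5.85e-01 2.17e-01 2.00e-01]]
top sees 2172 0.25268763450550336
```

View pics/tip.png

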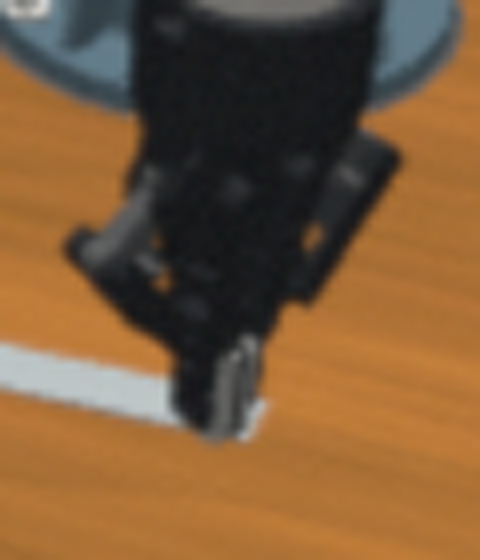

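The shut tips are seen about 29 mm higher than the reported TCP, and the same was true in the start picture. Laterally they agree to about 2 mm. So the fingers passed just over the bar. I'll allow for that offset and descend again carefully.

>>> arm_command([
  {"tx":0,"ty":0,"tz":-10,"ax":0,"ay":0,"az":0,"jaw":45},
  {"tx":0,"ty":0,"tz":-50,"ax":0,"ay":0,"az":0,"jaw":45},
  {"tx":0,"ty":0,"tz":-90,"ax":0,"ay":0,"az":0,"jaw":45},
  {"tx":0,"ty":0,"tz":-125,"ax":0,"ay":0,"az":0,"jaw":45},
  {"tx":0,"ty":0,"tz":-145,"ax":0,"ay":0,"az":0,"jaw":45},
  {"tx":0,"ty":0,"tz":-152,"ax":0,"ay":0,"az":0,"jaw":45},
  {"tx":0,"ty":0,"tz":-158,"ax":0,"ay":0,"az":0,"jaw":45},
  {"tx":0,"ty":0,"tz":-163,"ax":0,"ay":0,"az":0,"jaw":45},
  {"tx":0,"ty":0,"tz":-168,"ax":0,"ay":0,"az":0,"jaw":45},
  {"tx":0,"ty":0,"tz":-172,"ax":0,"ay":0,"az":0,"jaw":45},
  {"tx":0,"ty":0,"tz":-176,"ax":0,"ay":0,"az":0,"jaw":45},
  {"tx":0,"ty":0,"tz":-176,"ax":0,"ay":0,"az":0,"jaw":45},
])

```text
clock: 5.15
eef_pos: [0.58, 0.2043, -0.0099]
orientation: [0.973, -0.231, -0.0, 0.0]
wrist_force: [0.2, 0.1, -0.2]
width: 0.0386
```

```bash
python3 - <<'E'
from h import *
e=cap('scene'); save(e,'g3.png',(345,170,435,260),6)
w=cloud(e); s=status.get_state();print(s['eef_pos'],s['wrist_force'],s['width'])
E
```

```text
[ 0.58022198  0.2043774  -0.00965777] [-0.82917137  0.86912316 -0.48243499] 0.03832886104244097
```

View pics/g3.png

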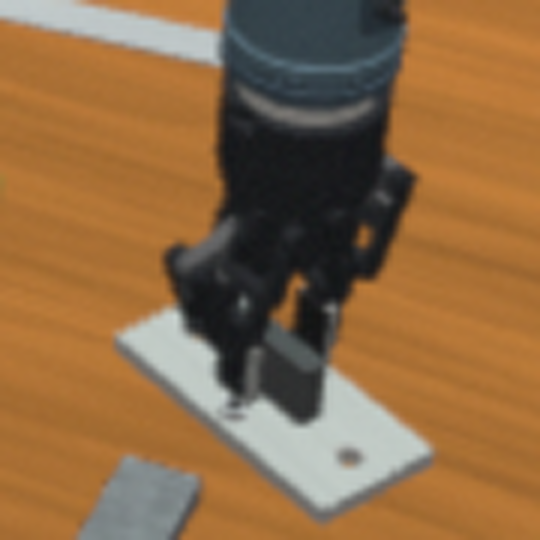

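The fingers now really straddle the bar: near finger at (240,380), far finger at (325,320), bar between them. There is no contact force.

>>> arm_command([
  {"tx":0,"ty":0,"tz":0,"ax":0,"ay":0,"az":0,"jaw":0},
  {"tx":0,"ty":0,"tz":0,"ax":0,"ay":0,"az":0,"jaw":0},
  {"tx":0,"ty":0,"tz":0,"ax":0,"ay":0,"az":0,"jaw":0},
  {"tx":0,"ty":0,"tz":0,"ax":0,"ay":0,"az":0,"jaw":0},
  {"tx":0,"ty":0,"tz":0,"ax":0,"ay":0,"az":0,"jaw":0},
  {"tx":0,"ty":0,"tz":0,"ax":0,"ay":0,"az":0,"jaw":0},
])

```text
clock: 5.8
eef_pos: [0.5808, 0.2044, -0.0091]
orientation: [0.973, -0.231, 0.0, -0.0]
wrist_force: [0.0, -0.3, 4.5]
width: 0.0129
```

>>> arm_command([
  {"tx":0,"ty":0,"tz":10,"ax":0,"ay":0,"az":0,"jaw":0},
  {"tx":0,"ty":0,"tz":40,"ax":0,"ay":0,"az":0,"jaw":0},
  {"tx":0,"ty":0,"tz":80,"ax":0,"ay":0,"az":0,"jaw":0},
  {"tx":0,"ty":0,"tz":120,"ax":0,"ay":0,"az":0,"jaw":0},
  {"tx":0,"ty":-10,"tz":150,"ax":0,"ay":0,"az":0.02,"jaw":0},
  {"tx":-1,"ty":-50,"tz":160,"ax":0,"ay":0,"az":0.05,"jaw":0},
  {"tx":-2,"ty":-95,"tz":160,"ax":0,"ay":0,"az":0.1,"jaw":0},
  {"tx":-3,"ty":-140,"tz":160,"ax":0,"ay":0,"az":0.14,"jaw":0},
  {"tx":-3,"ty":-185,"tz":160,"ax":0,"ay":0,"az":0.167,"jaw":0},
  {"tx":-3,"ty":-230,"tz":160,"ax":0,"ay":0,"az":0.167,"jaw":0},
  {"tx":-3,"ty":-275,"tz":160,"ax":0,"ay":0,"az":0.167,"jaw":0},
  {"tx":-3,"ty":-320,"tz":160,"ax":0,"ay":0,"az":0.167,"jaw":0},
  {"tx":-3,"ty":-355,"tz":160,"ax":0,"ay":0,"az":0.167,"jaw":0},
  {"tx":-3,"ty":-380,"tz":160,"ax":0,"ay":0,"az":0.167,"jaw":0},
  {"tx":-3,"ty":-391,"tz":150,"ax":0,"ay":0,"az":0.167,"jaw":0},
  {"tx":-3,"ty":-391,"tz":125,"ax":0,"ay":0,"az":0.167,"jaw":0},
  {"tx":-3,"ty":-391,"tz":105,"ax":0,"ay":0,"az":0.167,"jaw":0},
  {"tx":-3,"ty":-391,"tz":95,"ax":0,"ay":0,"az":0.167,"jaw":0},
  {"tx":-3,"ty":-391,"tz":90,"ax":0,"ay":0,"az":0.167,"jaw":0},
  {"tx":-3,"ty":-391,"tz":90,"ax":0,"ay":0,"az":0.167,"jaw":0},
])

```text
clock: 7.8
eef_pos: [0.577, -0.1858, 0.0797]
orientation: [0.989, -0.149, -0.001, -0.0]
wrist_force: [0.1, -0.0, -2.3]
width: 0.0123
```

```bash
python3 - <<'E'
from h import *
e=cap('scene'); d=cap('top')
a=cv2.resize(e['img'][130:230,235:335],None,fx=5,fy=5,interpolation=cv2.INTER_CUBIC)
b=cv2.resize(d['img'][180:255,335:425],None,fx=3.3,fy=3.3,interpolation=cv2.INTER_CUBIC)
o=np.zeros((500,800,3),np.uint8); o[:,:500]=a; o[:b.shape[0],500:500+b.shape[1]]=b
cv2.imwrite('pics/s1.png',o[...,::-1])
s=status.get_state();print(s['eef_pos'],s['orientation'],s['wrist_force'],s['width'])
w=cloud(e); m=(w[...,2]>.085)&(w[...,2]<.125)&(abs(w[...,0]-.578)<.06)&(abs(w[...,1]+.187)<.09); print(np.nanpercentile(w[m][:,2],[5,25,50,75,95]))
E
```

```text
[ 0.5779915  -0.18653758  0.08123178] [ 9.88887638e-01 -1.48663340e-01  6.37954970e-04  2.07649354e-04] [ 0.1670651   0.25136594 -2.68289773] 0.012756114510714296
[0.08958635 0.09542494 0.09739953 0.09943841 0.1155207 ]
```

View pics/s1.png

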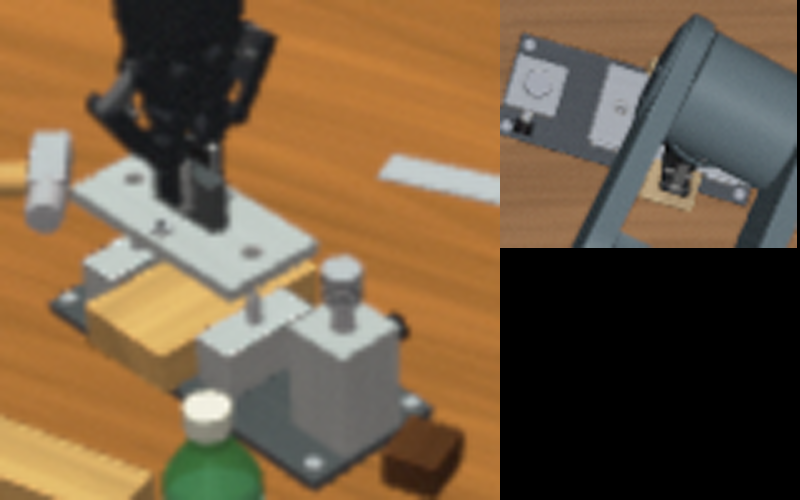

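The scene view shows the plate hanging level above the jig: near hole at crop (250,252) above the near pin at (254,305), far hole at (133,178). The arm hides it from the top camera. I'll zoom in on the pins (start picture) and the holes (now) for a same-camera comparison.

```bash
python3 - <<'E'
from h import *
e=cap('scene'); s0=cv2.imread('pics/scene0.png')
now=e['img'][...,::-1]
def z(im,c,r=12,f=16): 
    u,v=c; return cv2.resize(im[v-r:v+r,u-r:u+r],None,fx=f,fy=f,interpolation=cv2.INTER_CUBIC)
cs=[(262,175),(285,190)]; hs=[(262,165),(285,180)]
tiles=[z(s0,c) for c in cs]; t2=[z(now,c) for c in hs]
for t in tiles+t2:
    for k in range(0,24,4): cv2.putText(t,'',(0,0),0,.3,(0,0,255)); t[:6,k*16]=(0,0,255); t[k*16,:6]=(0,0,255)
o=cv2.resize(np.vstack([np.hstack(tiles),np.hstack(t2)]),(600,600)); cv2.imwrite('pics/z1.png',o)
np.save('nowscene.npy',e['img'])
# hole centroids
def blob(im,c,r):
    u,v=c; g=cv2.cvtColor(im,cv2.COLOR_BGR2GRAY)[v-r:v+r+1,u-r:u+r+1].astype(float)
    wt=np.clip(np.percentile(g,80)-g,0,None); wt[wt<.4*wt.max()]=0
    y,x=np.mgrid[v-r:v+r+1,u-r:u+r+1]; return np.array([(wt*x).sum(),(wt*y).sum()])/wt.sum()
h=[blob(now,(285,180),4),blob(now,(262,166),4)]; print(h)
P=plane(e,h,.0993); v=P[0]-P[1]; print(P.round(4),P.mean(0).round(4),np.linalg.norm(v),np.degrees(np.arctan2(v[1],v[0]))-90)
s=status.get_state(); print(s['eef_pos'],R.from_quat(s['orientation']).as_matrix()[:,2])
E
```

```text
[array([286.22411953, 181.48559232]), array([265.41450777, 164.74352332])]
[[ 0.6018 -0.1254  0.0993]
 [ 0.5565 -0.228   0.0993]] [ 0.5792 -0.1767  0.0993] 0.11210129618757872 -23.85427935388303
[ 0.57817811 -0.18678135  0.08157145] [ 1.77948157e-03 -9.82868829e-04 -9.99997934e-01]
```

View pics/z1.png

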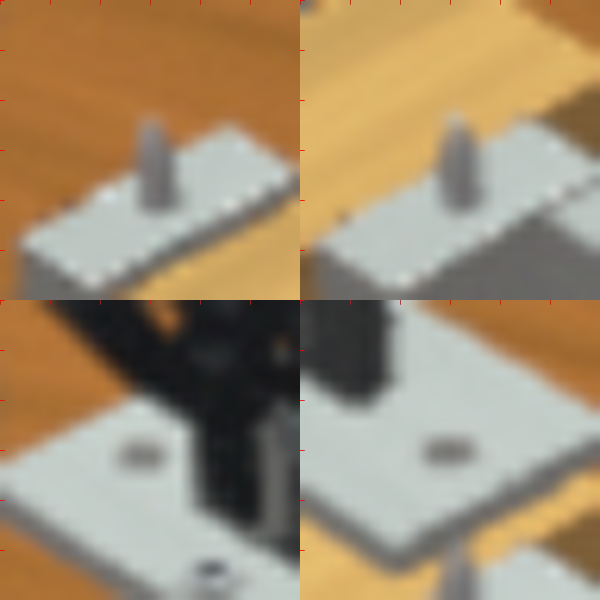

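```bash
python3 - <<'E'
from h import *
e=cap('scene')
def rep(n,uv,h):
    P=plane(e,uv,h); v=P[0]-P[1]; print(n,P.round(4).tolist(),'mid',P.mean(0).round(4),'len',(np.linalg.norm(v)*1000).round(1),'yaw',(np.degrees(np.arctan2(v[1],v[0]))-90).round(2)); return P.mean(0)
a=rep('pin',[(285.14,190.3),(261.86,175.42)],.0575)
b=rep('hole',[(284.5,179.74),(260.86,164.98)],.1003); print('delta mm',(a-b)*1000)
E
```

```text
pin [[0.5941, -0.136, 0.0575], [0.5618, -0.2413, 0.0575]] mid [ 0.578  -0.1886  0.0575] len 110.1 yaw -17.07
hole [[0.5978, -0.1338, 0.1003], [0.5654, -0.2389, 0.1003]] mid [ 0.5816 -0.1863  0.1003] len 110.0 yaw -17.15
delta mm [ -3.65461028  -2.29609491 -42.8       ]
```

```bash
python3 - <<'E'
from h import *
w0=np.load('scene0.npz')['w']; w=np.nanmedian([cloud(cap('scene')) for _ in range(5)],0)
def med(w,c,yaw,hx,hy,y0,n,zr):
    t=np.radians(yaw); dx=w[...,0]-c[0]; dy=w[...,1]-c[1]; X=dx*np.cos(t)+dy*np.sin(t); Y=-dx*np.sin(t)+dy*np.cos(t)
    m=(abs(X)<hx)&(abs(Y)<hy)&(abs(Y)>y0)&(w[...,2]>zr[0])&(w[...,2]<zr[1]); q=w[m]
    A=np.c_[X[m],Y[m],np.ones(m.sum())]; s=np.linalg.lstsq(A,q[:,2],rcond=None)[0]
    print(n,m.sum(),'med z',np.median(q[:,2]).round(4),'fit z0,slopes',s[2].round(4),s[:2].round(3))
med(w0,(.58,.204),-26.6,.03,.07,.036,'plate bench',(-.01,.03))
med(w0,(.578,-.1876),-17.1,.03,.03,0,'blank(41)',(.025,.06))
med(w,(.58,-.187),-17.1,.03,.07,.036,'plate now',(.085,.115))
med(w0,(.45,.0),0,.05,.05,0,'bench',(-.02,.02)); 
E
```

```text
plate bench 296 med z 0.0088 fit z0,slopes 0.0085 [0.023 0.002]
blank(41) 215 med z 0.0396 fit z0,slopes 0.0396 [-0.008  0.006]
plate now 211 med z 0.0992 fit z0,slopes 0.099 [0.013 0.001]
bench 568 med z -0.0013 fit z0,slopes -0.001 [0.017 0.   ]<stdin>:2: RuntimeWarning: All-NaN slice encountered
```

The plate height of 100.3 mm (top face) is confirmed by depth. The scene view gives a correction of (-3.7,-2.3) mm, the top view about (-1.5,-0.5) mm. I'll use (-3,-1.5) and come down gently; the pin tapers take up the rest.

>>> arm_command([
  {"tx":-3,"ty":-1.5,"tz":-4,"ax":0,"ay":0,"az":0,"jaw":0},
  {"tx":-3,"ty":-1.5,"tz":-10,"ax":0,"ay":0,"az":0,"jaw":0},
  {"tx":-3,"ty":-1.5,"tz":-15,"ax":0,"ay":0,"az":0,"jaw":0},
  {"tx":-3,"ty":-1.5,"tz":-18,"ax":0,"ay":0,"az":0,"jaw":0},
  {"tx":-3,"ty":-1.5,"tz":-20,"ax":0,"ay":0,"az":0,"jaw":0},
  {"tx":-3,"ty":-1.5,"tz":-22,"ax":0,"ay":0,"az":0,"jaw":0},
  {"tx":-3,"ty":-1.5,"tz":-23,"ax":0,"ay":0,"az":0,"jaw":0},
  {"tx":-3,"ty":-1.5,"tz":-23,"ax":0,"ay":0,"az":0,"jaw":0},
  {"tx":-3,"ty":-1.5,"tz":-23,"ax":0,"ay":0,"az":0,"jaw":0},
])

```text
clock: 9.15
eef_pos: [0.5745, -0.1882, 0.0575]
orientation: [0.989, -0.149, 0.0, 0.0]
wrist_force: [-0.0, -0.2, -2.0]
width: 0.0126
```

>>> arm_command([
  {"tx":0,"ty":0,"tz":-1,"ax":0,"ay":0,"az":0,"jaw":0},
  {"tx":0,"ty":0,"tz":-2,"ax":0,"ay":0,"az":0,"jaw":0},
  {"tx":0,"ty":0,"tz":-3,"ax":0,"ay":0,"az":0,"jaw":0},
  {"tx":0,"ty":0,"tz":-4,"ax":0,"ay":0,"az":0,"jaw":0},
  {"tx":0,"ty":0,"tz":-4,"ax":0,"ay":0,"az":0,"jaw":0},
])

```text
clock: 9.65
eef_pos: [0.5743, -0.1881, 0.0532]
orientation: [0.989, -0.149, -0.0, -0.0]
wrist_force: [0.0, 1.1, -3.4]
width: 0.013
```

>>> arm_command([
  {"tx":0,"ty":0,"tz":-1,"ax":0,"ay":0,"az":0,"jaw":0},
  {"tx":0,"ty":0,"tz":-2,"ax":0,"ay":0,"az":0,"jaw":0},
  {"tx":0,"ty":0,"tz":-3,"ax":0,"ay":0,"az":0,"jaw":0},
  {"tx":0,"ty":0,"tz":-4,"ax":0,"ay":0,"az":0,"jaw":0},
  {"tx":0,"ty":0,"tz":-4,"ax":0,"ay":0,"az":0,"jaw":0},
])

```text
clock: 10.15
eef_pos: [0.5747, -0.1881, 0.0495]
orientation: [0.989, -0.149, 0.0, 0.0]
wrist_force: [2.7, 0.8, -2.2]
width: 0.013
```

>>> arm_command([
  {"tx":0.6,"ty":0.2,"tz":0,"ax":0,"ay":0,"az":0,"jaw":0},
  {"tx":0.6,"ty":0.2,"tz":-1,"ax":0,"ay":0,"az":0,"jaw":0},
  {"tx":0.6,"ty":0.2,"tz":-2,"ax":0,"ay":0,"az":0,"jaw":0},
  {"tx":0.6,"ty":0.2,"tz":-3,"ax":0,"ay":0,"az":0,"jaw":0},
  {"tx":0.6,"ty":0.2,"tz":-4,"ax":0,"ay":0,"az":0,"jaw":0},
  {"tx":0.6,"ty":0.2,"tz":-4,"ax":0,"ay":0,"az":0,"jaw":0},
])

```text
clock: 10.75
eef_pos: [0.5748, -0.1879, 0.0451]
orientation: [0.989, -0.149, -0.0, -0.0]
wrist_force: [1.3, -0.8, -3.1]
width: 0.0127
```

>>> arm_command([
  {"tx":0.2,"ty":0,"tz":-1,"ax":0,"ay":0,"az":0,"jaw":0},
  {"tx":0.2,"ty":0,"tz":-2,"ax":0,"ay":0,"az":0,"jaw":0},
  {"tx":0.2,"ty":0,"tz":-3,"ax":0,"ay":0,"az":0,"jaw":0},
  {"tx":0.2,"ty":0,"tz":-4,"ax":0,"ay":0,"az":0,"jaw":0},
  {"tx":0.2,"ty":0,"tz":-5,"ax":0,"ay":0,"az":0,"jaw":0},
  {"tx":0.2,"ty":0,"tz":-6,"ax":0,"ay":0,"az":0,"jaw":0},
  {"tx":0.2,"ty":0,"tz":-6,"ax":0,"ay":0,"az":0,"jaw":0},
])

```text
clock: 11.45
eef_pos: [0.575, -0.1879, 0.0392]
orientation: [0.989, -0.149, -0.0, -0.0]
wrist_force: [-0.1, -0.7, -2.1]
width: 0.013
```

>>> arm_command([
  {"tx":0,"ty":0,"tz":-1,"ax":0,"ay":0,"az":0,"jaw":0},
  {"tx":0,"ty":0,"tz":-1.5,"ax":0,"ay":0,"az":0,"jaw":0},
  {"tx":0,"ty":0,"tz":-2,"ax":0,"ay":0,"az":0,"jaw":0},
  {"tx":0,"ty":0,"tz":-2.5,"ax":0,"ay":0,"az":0,"jaw":0},
  {"tx":0,"ty":0,"tz":-2.5,"ax":0,"ay":0,"az":0,"jaw":0},
  {"tx":0,"ty":0,"tz":-2.5,"ax":0,"ay":0,"az":0,"jaw":0},
])

```text
clock: 12.05
eef_pos: [0.5751, -0.1879, 0.0368]
orientation: [0.989, -0.149, -0.0, -0.0]
wrist_force: [-0.3, -0.1, -2.1]
width: 0.0124
```

>>> arm_command([
  {"tx":0,"ty":0,"tz":-0.5,"ax":0,"ay":0,"az":0,"jaw":0},
  {"tx":0,"ty":0,"tz":-1,"ax":0,"ay":0,"az":0,"jaw":0},
  {"tx":0,"ty":0,"tz":-1.5,"ax":0,"ay":0,"az":0,"jaw":0},
  {"tx":0,"ty":0,"tz":-1.5,"ax":0,"ay":0,"az":0,"jaw":0},
  {"tx":0,"ty":0,"tz":-1.5,"ax":0,"ay":0,"az":0,"jaw":0},
])

```text
clock: 12.55
eef_pos: [0.5752, -0.188, 0.0358]
orientation: [0.989, -0.149, 0.0, 0.0]
wrist_force: [-3.4, 1.2, 3.8]
width: 0.0129
```

Contact came at the expected height (reported z 0.0358, expected 0.0359). Now I'll release, back off upward, and move away towards the rod.

>>> arm_command([
  {"tx":0,"ty":0,"tz":0.4,"ax":0,"ay":0,"az":0,"jaw":15},
  {"tx":0,"ty":0,"tz":0.4,"ax":0,"ay":0,"az":0,"jaw":30},
  {"tx":0,"ty":0,"tz":0.4,"ax":0,"ay":0,"az":0,"jaw":45},
  {"tx":0,"ty":0,"tz":0.4,"ax":0,"ay":0,"az":0,"jaw":50},
  {"tx":0,"ty":0,"tz":0.4,"ax":0,"ay":0,"az":0,"jaw":50},
  {"tx":0,"ty":0,"tz":10,"ax":0,"ay":0,"az":0,"jaw":50},
  {"tx":0,"ty":0,"tz":30,"ax":0,"ay":0,"az":0,"jaw":50},
  {"tx":0,"ty":0,"tz":70,"ax":0,"ay":0,"az":0,"jaw":50},
  {"tx":0,"ty":0,"tz":110,"ax":0,"ay":0,"az":0,"jaw":50},
  {"tx":0,"ty":0,"tz":150,"ax":0,"ay":0,"az":0,"jaw":50},
  {"tx":0,"ty":0,"tz":160,"ax":0,"ay":0,"az":0,"jaw":50},
  {"tx":0,"ty":0,"tz":160,"ax":0,"ay":0,"az":0,"jaw":50},
])

```text
clock: 13.75
eef_pos: [0.5765, -0.1887, 0.1986]
orientation: [0.989, -0.149, 0.003, 0.001]
wrist_force: [-0.3, -0.6, 0.6]
width: 0.0427
```

```bash
python3 - <<'E'
from h import *
e=cap('scene'); save(e,'s2.png',(235,110,345,230),5)
w=np.nanmedian([cloud(cap('scene')) for _ in range(4)],0)
c=(.578,-.1876); t=np.radians(-17.1); dx=w[...,0]-c[0]; dy=w[...,1]-c[1]; X=dx*np.cos(t)+dy*np.sin(t); Y=-dx*np.sin(t)+dy*np.cos(t)
m=(abs(X)<.03)&(abs(Y)<.07)&(abs(Y)>.036)&(w[...,2]>.035)&(w[...,2]<.085); q=w[m]
s=np.linalg.lstsq(np.c_[X[m],Y[m],np.ones(m.sum())],q[:,2],rcond=None)[0]
print('plate top',np.median(q[:,2]),'(seated 55, bias -1.3)',s); st=status.get_state(); print(st['eef_pos'],st['width'],st['clock'])
E
```

```text
plate top 0.05384408262803275 (seated 55, bias -1.3) [-0.03700182 -0.02367922  0.05439519]
[ 0.57394022 -0.18732627  0.19305836] 0.0427735288865155 14.0<stdin>:3: RuntimeWarning: All-NaN slice encountered
```

View pics/s2.png

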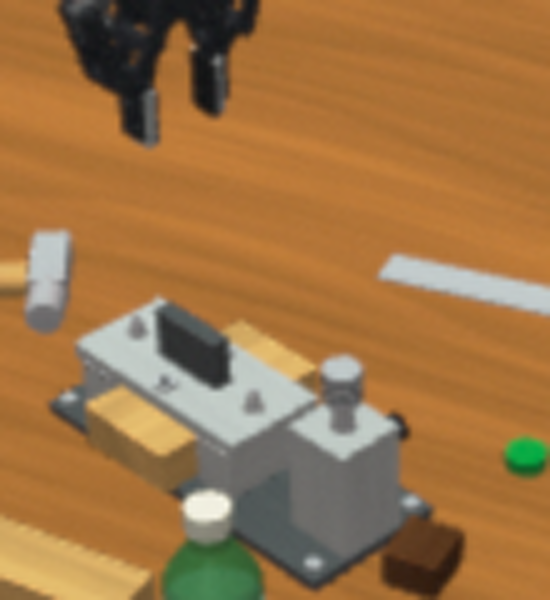

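The plate is seated: pin tips show through both holes at (137,325) and (254,400), and its top is at 53.8 mm against about 53.7 expected with the camera bias. Rod head at (342,380). Next I'll move over the rod.

>>> arm_command([
  {"tx":14,"ty":42,"tz":0,"ax":0,"ay":0,"az":0,"jaw":65},
  {"tx":28,"ty":85,"tz":0,"ax":0,"ay":0,"az":0,"jaw":65},
  {"tx":40,"ty":120,"tz":0,"ax":0,"ay":0,"az":0,"jaw":65},
  {"tx":40.7,"ty":127.8,"tz":-10,"ax":0,"ay":0,"az":0,"jaw":65},
  {"tx":40.7,"ty":127.8,"tz":-35,"ax":0,"ay":0,"az":0,"jaw":65},
  {"tx":40.7,"ty":127.8,"tz":-60,"ax":0,"ay":0,"az":0,"jaw":65},
  {"tx":40.7,"ty":127.8,"tz":-70,"ax":0,"ay":0,"az":0,"jaw":65},
  {"tx":40.7,"ty":127.8,"tz":-70,"ax":0,"ay":0,"az":0,"jaw":65},
  {"tx":40.7,"ty":127.8,"tz":-70,"ax":0,"ay":0,"az":0,"jaw":65},
])

```text
clock: 14.9
eef_pos: [0.6159, -0.0607, 0.1256]
orientation: [0.989, -0.149, -0.0, 0.0]
wrist_force: [-0.3, -0.2, 0.9]
width: 0.0553
```

```bash
python3 - <<'E'
from h import *
e=cap('scene'); save(e,'r1.png',(250,110,350,230),5)
st=status.get_state(); print(st['eef_pos'],st['width'],st['clock'],st['wrist_force'])
print('head scene',plane(e,[(302.9,183.3)],.127))
print('proj of reported TCP +29mm, head centre expected', proj(e,[st['eef_pos']+[.0032,0,.029],[.6147+.0032,-.0595,.127]]))
E
```

```text
[ 0.61647806 -0.06076636  0.12641432] 0.05563527259606702 14.95 [0.49078587 0.06977051 0.16686954]
head scene [[ 0.61897919 -0.05810024  0.127     ]]
proj of reported TCP +29mm, head centre expected [[301.72983665 175.08921757]
 [302.6605339  182.96693409]]
```

View pics/r1.png

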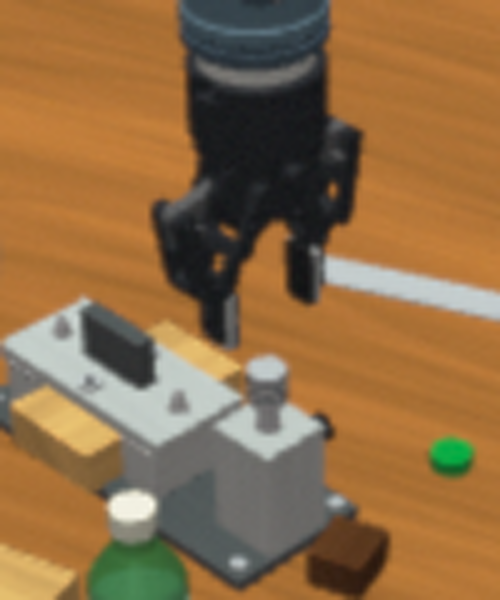

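The jaws straddle the rod head from above: tips at (222,340) and (306,298), head at (267,368). I'll apply the small correction (-1.3,+1.4) mm and descend.

>>> arm_command([
  {"tx":-1.3,"ty":1.4,"tz":-5,"ax":0,"ay":0,"az":0,"jaw":65},
  {"tx":-1.3,"ty":1.4,"tz":-18,"ax":0,"ay":0,"az":0,"jaw":65},
  {"tx":-1.3,"ty":1.4,"tz":-32,"ax":0,"ay":0,"az":0,"jaw":65},
  {"tx":-1.3,"ty":1.4,"tz":-44,"ax":0,"ay":0,"az":0,"jaw":60},
  {"tx":-1.3,"ty":1.4,"tz":-52,"ax":0,"ay":0,"az":0,"jaw":55},
  {"tx":-1.3,"ty":1.4,"tz":-57,"ax":0,"ay":0,"az":0,"jaw":50},
  {"tx":-1.3,"ty":1.4,"tz":-59,"ax":0,"ay":0,"az":0,"jaw":50},
  {"tx":-1.3,"ty":1.4,"tz":-59,"ax":0,"ay":0,"az":0,"jaw":45},
  {"tx":-1.3,"ty":1.4,"tz":-59,"ax":0,"ay":0,"az":0,"jaw":45},
])

```text
clock: 15.85
eef_pos: [0.615, -0.0589, 0.0669]
orientation: [0.989, -0.149, 0.0, 0.0]
wrist_force: [0.3, 0.5, 0.8]
width: 0.0383
```

```bash
python3 - <<'E'
from h import *
e=cap('scene'); save(e,'r2.png',(260,130,340,220),6)
st=status.get_state(); print(st['eef_pos'],st['width'],st['clock'],st['wrist_force'])
E
```

```text
[ 0.61500118 -0.0588624   0.06700618] 0.03845566493804098 15.9 [ 0.35564706 -0.13120733  0.48298487]
```

View pics/r2.png

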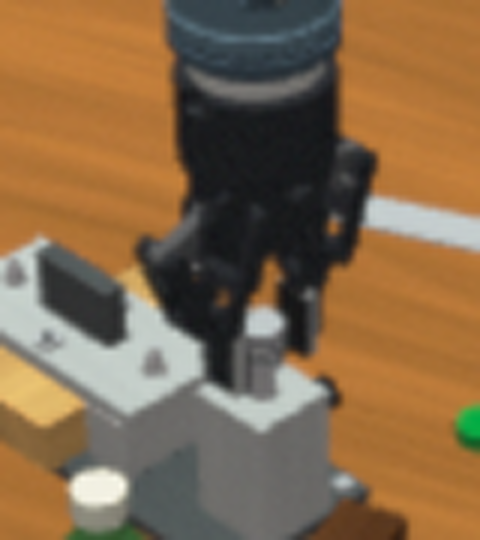

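The head at (265,330) stands between the two fingers, near (225,360) and far (305,330), with the tips just above the block. I'll close.

>>> arm_command([
  {"tx":0,"ty":0,"tz":0,"ax":0,"ay":0,"az":0,"jaw":36},
  {"tx":0,"ty":0,"tz":0,"ax":0,"ay":0,"az":0,"jaw":32},
  {"tx":0,"ty":0,"tz":0,"ax":0,"ay":0,"az":0,"jaw":29},
  {"tx":0,"ty":0,"tz":0,"ax":0,"ay":0,"az":0,"jaw":26},
  {"tx":0,"ty":0,"tz":0,"ax":0,"ay":0,"az":0,"jaw":15},
  {"tx":0,"ty":0,"tz":0,"ax":0,"ay":0,"az":0,"jaw":0},
  {"tx":0,"ty":0,"tz":0,"ax":0,"ay":0,"az":0,"jaw":0},
  {"tx":0,"ty":0,"tz":0,"ax":0,"ay":0,"az":0,"jaw":0},
])

```text
clock: 16.7
eef_pos: [0.6148, -0.0588, 0.0668]
orientation: [0.989, -0.149, 0.0, 0.0]
wrist_force: [-0.4, 0.8, 3.3]
width: 0.0224
```

>>> arm_command([
  {"tx":0,"ty":0,"tz":1,"ax":0,"ay":0,"az":0,"jaw":0},
  {"tx":0,"ty":0,"tz":3,"ax":0,"ay":0,"az":0,"jaw":0},
  {"tx":0,"ty":0,"tz":5,"ax":0,"ay":0,"az":0,"jaw":0},
  {"tx":0,"ty":0,"tz":8,"ax":0,"ay":0,"az":0,"jaw":0},
  {"tx":0,"ty":0,"tz":10,"ax":0,"ay":0,"az":0,"jaw":0},
  {"tx":0,"ty":0,"tz":10,"ax":0,"ay":0,"az":0,"jaw":0},
])

```text
clock: 17.3
eef_pos: [0.6144, -0.0587, 0.0767]
orientation: [0.989, -0.149, -0.0, 0.0]
wrist_force: [0.4, -1.3, -1.8]
width: 0.0224
```

>>> arm_command([
  {"tx":0,"ty":0,"tz":2,"ax":0,"ay":0,"az":0,"jaw":0},
  {"tx":0,"ty":0,"tz":5,"ax":0,"ay":0,"az":0,"jaw":0},
  {"tx":0,"ty":0,"tz":8,"ax":0,"ay":0,"az":0,"jaw":0},
  {"tx":0,"ty":0,"tz":11,"ax":0,"ay":0,"az":0,"jaw":0},
  {"tx":0,"ty":0,"tz":14,"ax":0,"ay":0,"az":0,"jaw":0},
  {"tx":0,"ty":0,"tz":17,"ax":0,"ay":0,"az":0,"jaw":0},
  {"tx":0,"ty":0,"tz":20,"ax":0,"ay":0,"az":0,"jaw":0},
  {"tx":0,"ty":0,"tz":23,"ax":0,"ay":0,"az":0,"jaw":0},
  {"tx":0,"ty":0,"tz":26,"ax":0,"ay":0,"az":0,"jaw":0},
  {"tx":0,"ty":0,"tz":29,"ax":0,"ay":0,"az":0,"jaw":0},
  {"tx":0,"ty":0,"tz":30,"ax":0,"ay":0,"az":0,"jaw":0},
  {"tx":0,"ty":0,"tz":30,"ax":0,"ay":0,"az":0,"jaw":0},
  {"tx":0,"ty":0,"tz":30,"ax":0,"ay":0,"az":0,"jaw":0},
])

```text
clock: 18.6
eef_pos: [0.6143, -0.0587, 0.1062]
orientation: [0.989, -0.149, -0.0, -0.0]
wrist_force: [1.0, -1.0, -1.5]
width: 0.0222
```

```bash
python3 - <<'E'
from h import *
w=np.nanmedian([cloud(cap('scene')) for _ in range(4)],0); st=status.get_state(); print(st['eef_pos'],st['width'],st['clock'],st['wrist_force'],st['wrist_torque'])
e=cap('scene'); im=e['img']; g=cv2.cvtColor(im,cv2.COLOR_RGB2GRAY)
u=int(proj(e,[[.618,-.0585,.1]])[0,0]); print('shaft column: row,z,grey')
for v in range(165,205,2): print(v,(w[v,u]*1000).round(0),g[v,u-1:u+2])
c=(.578,-.1876); t=np.radians(-17.1); dx=w[...,0]-c[0]; dy=w[...,1]-c[1]; X=dx*np.cos(t)+dy*np.sin(t); Y=-dx*np.sin(t)+dy*np.cos(t)
m=(abs(X)<.025)&(abs(Y)<.065)&(abs(Y)>.036)&(w[...,2]>.035)&(w[...,2]<.085); print('plate top',np.median(w[m][:,2]),m.sum())
E
```

```text
[ 0.61438756 -0.05870477  0.10622175] 0.02240492483562751 18.8 [ 0.66061023 -0.99238931 -2.005502  ] [-0.01659229 -0.04156252  0.03984923]
shaft column: row,z,grey
165 [634. -47. 203.] [27 37 52]
167 [ 387. -192.   -1.] [33 69 74]
169 [ 398. -186.   -1.] [44 94 76]
171 [614. -60. 166.] [ 86 180 195]
173 [621. -56. 165.] [ 81 174 193]
175 [626. -53. 163.] [83 87 98]
177 [626. -53. 156.] [84 76 85]
179 [627. -52. 150.] [95 82 84]
181 [622. -56. 138.] [93 77 96]
183 [619. -58. 128.] [ 98  93 103]
185 [620. -58. 122.] [109 110 108]
187 [622. -56. 116.] [111 108 108]
189 [620. -58. 108.] [113 109 109]
191 [622. -57. 102.] [115 110 106]
193 [622. -57.  94.] [116 111 107]
195 [623. -57.  88.] [116 111 111]
197 [625. -55.  83.] [195 193 193]
199 [633. -51.  82.] [199 200 198]
201 [642. -46.  83.] [154 181 159]
203 [645. -45.  78.] [110 107 105]
plate top 0.05404410591831088 164<stdin>:2: RuntimeWarning: All-NaN slice encountered
```

```bash
python3 -c "
from h import *
print(bot.finish_job()); s=status.get_state(); print(s['clock'],s['eef_pos'],s['width'])"
```

```text
the job is handed in; nothing more can be done
None
the job is handed in; nothing more can be done
```

The drill plate is seated flush on both seats and released. The depth-stop rod is drawn up about 39–40 mm, and the gripper was still holding its head when I handed in at about 19 s.

**Plate:**
- It made contact at the height worked out for flush seating, with about 6 N.
- After release, both pin tips showed through the holes. The measured plate top was 53.8–54.0 mm, against about 53.7 mm expected once the camera's depth bias is allowed for. A tilt fit on those noisy readings gave slopes of 2–4 %, but the view showed no visible tilt.

**Rod:**
- The tool rose 39.4 mm. The depth picture shows the head top at about 166–167 mm (127 mm at rest), with clean shaft below it down to the block.
- Sideways force stayed at or below about 1.5 N at every reading, and the grip width held steady at 22.4 mm.

**What disagreed or went wrong:**
- My first grasp of the plate closed on nothing. The real fingertips sit about 29 mm higher than the reported tool position, so I allowed for that afterwards. The miss did not move the plate.
- The scene camera read about 3 mm off in x compared with the robot and the top camera.
- I did not measure the other things on the bench at the end. Nothing I saw suggested they had been touched.

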